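Load the pattern plate under the light box clips

ROBOT

A 7-joint arm with a two-finger parallel gripper is mounted at the origin on the work surface. World frame = base frame: x ahead of the robot, y to its left, z up, the work surface at z = 0. Lengths are in mm, angles in rad, forces in N, time in s.
With the tool pointing down it reaches from about 400 to 900 mm from the base axis. Payload 5.5 kg.
Tool frame: the origin (TCP) lies on the centre line of the jaws, within the pads' length; the fingertips stand 22 mm ahead of it and the grasp point (between the pads) lies 3 mm ahead of it (ctrl.tips_ahead is the distance from the TCP to the fingertips, in mm); z points along the fingers, y is the direction in which the jaws open and shut (so a half turn about z gives the same grasp; the last joint's range is limited). The gripper opens to 85 mm and grips with 20 to 120 N. Pads are 22 mm wide; open, the fingers measure 114 mm over their backs; the gripper's body (76 mm by 85 mm) begins 54 mm behind the grasp point. The pads swing forward as they close: fully open they stand 13 mm farther back than shut.
Start: joints at [1.513, 0.501, -0.427, 1.55, 0.221, 1.138, -0.21], TCP at [204.995, -616.828, 231.01] pointing down, gripper open.
Joint ranges: [-2.88, 2.88], [-0.31, 2.03], [-1.54, 1.56], [0.2, 2.42], [-1.41, 4.55], [0.19, 2.02], [-2.57, 2.57]. Speed limits (rad/s): [2.57, 2.57, 3.14, 3.14, 3.14, 3.14, 3.14].

INTERFACE

Orientations are given as a unit quaternion [x, y, z, w].
In Python, from rig import ctrl gives the robot as it stands.
- The arm moves only by the tool play_rows, never from a script. Its argument "plan" is a list of rows, each a list of 7 numbers: the shift along the tool's x, y, z in units of 25 mm (1.0 is 25 mm), then the turn, a rotation vector about the tool's x, y, z in units of 5 degrees (1.0 is 5 degrees), then the finger opening in mm, from 0 to 85.4. A call has 1 to 20 rows; each row shifts and turns the commanded pose from where the row before left it, along the tool's axes as they then stand; what a row does not reach is not made up. A row lasts 1/10 s, in which the tool goes at most 50 mm and 8.59 degrees, less where a joint would pass 70% of its speed; a pose out of reach is approached as far as the arm can. A call is refused whole if a number of a shift passes 1 or a number of a turn 1, either way. A call with a gripper value outside its range is refused whole. The fingers move at their own pace and stop on an object; "grip_force" is the grip in N (left out, the last holds). Time passes only in rows, so rows that do not move let the fingers close. It gives the time, the measured TCP pose, the force and the opening at its end, in the units of the state.
- ctrl.sense(): the state, without advancing time (a new reading comes with each control period).
- ctrl.capture(name): name is "side" or "top" or "wrist"; returns a dict with "pixels" (420x560x3 uint8, blue, green, red), "intrinsics" (3x3 intrinsics, pixels), "T" (4x4, takes a point from camera to world coordinates). Camera axes: x right, y down, z forward; pixel columns grow to the right and rows downward; lengths in mm; the calibration is good to about 2 mm. A picture is of the moment at which its call begins. There is no depth.
- ctrl.close_job(): hands the job in, once; it reports no verdict.
Trained networks look in a picture, given as the dict that the camera call returned (one of the last four; its "shot" number tells which), for a name from the list of things; names that differ only in an ending like _2 or _b are one class to them, and where a whole thing is asked for, a point or a joint stands for the part that bears it (a point fixed in the world has none). Each returns a list of dicts, best first, with "p" (0 to 1); they miss things now and then, are a little off and sometimes report something else, mostly with a low value. They report only what shows in the picture. A call takes as long as a camera call. They do not tell look-alikes from the thing itself.
- ctrl.cut_out(picture, name): "pixels" (420x560 bool, what is visible of it) and "location" ([column, row] in pixels, amid what is visible of it).
The state is a dict: "clock": time; "joints": joint angles; "dq": joint speeds; "joint_torque": joint torques, N m; "tool_pos": TCP position; "tcp_rot": TCP orientation; "wrist_force": force on the tool from outside, world axes, zero at the start; "wrist_torque": the same for the moment, N m; "finger_gap": opening from 0.0 (shut) to 1.0 (fully open).
Only numpy, scipy, OpenCV 4.12 (cv2) and the standard library are available. Lean on these libraries where they do the work, as an engineer would, in place of code of your own. Each camera call takes 0.05 s, during which the arm holds its last target.

TASK

Load the large glass pattern plate, the one with the bar grip, into the light box: slide it along the panel, raised rim first, until the rim meets the stop and the sprung clips have ridden up over the rim and snapped down on the glass. Let go of it there, and leave the smaller plate with the round knob where it is.

Things in the scene. Friction and masses are not known exactly. Their poses are not given: they have to be found in the camera images.
- plate_grip (a point): Middle of the large plate's upright wooden bar grip: 20 mm thick (x), 50 long (y), top 20 mm above this point, plate's underside 32 mm below it. Plate 140 x 110 mm, 0.24 kg, loose, flat on the table: 5 mm glass, wooden rim 10 mm high and 14 long across its front (+x) end. From here the front edge is 120 mm ahead (+x), the rear edge 20 mm behind. z up.
- home (a point): Where plate_grip lies, same axes, when the plate is home on the fixed light box; +x is the slide-in direction. Panel 32 mm below, 170 mm wide, from 130 mm behind to 190 ahead; no side guides. Stop, 9 mm high, 120 mm ahead. Two 12 mm clip fingers, 26 mm off the middle, bear 86 mm ahead; tips turned up, begin 57 mm ahead, 17 above the panel. Set plate down with its grip over 70 mm behind home.
- clips (a joint): Lift (rad) of the two steel clip fingers on one sprung hinge bar across the light box's far end, 170 mm ahead of home, 24 mm above the panel. 0: at rest, 1 mm over the panel; 0.11: riding on the plate's rim; 0.05: snapped down behind the rim onto the 5 mm glass. They press with about 2 N in all; pushing the rim under takes 3 to 6 N and the smooth panel slides easily.
- small_plate_center (a point): Smaller plate, not to be used: loose glass pane 85 x 80 mm with wooden edging, flat on the table, with a round knob 28 mm across in its middle, 45 mm high in all. This point is half-way up, 22.5 mm above its underside.
Mind the look-alikes: they are no part of the job. What is shaped like the part that bears plate_grip but orange or red is not meant.

How it is judged (in metres and radians):
On the way:
1. the clips ride up on the rim of the plate, which is on the panel (value of joint clips above 0.08 rad and z of plate_grip in the frame of home below 0.015 m and x of plate_grip in the frame of home above -0.075 m), for 0.02 s.
At the end, for the whole second after the job is handed in: The large plate lies flat on the panel (within 5 mm in height, 0.08 rad tilt), 12 mm short of home to 8 mm beyond, within 15 mm sideways and 10 degrees of the light box, and the clips are down behind its rim on the glass (lift 0.025 to 0.075 rad) (value of joint clips between 0.025 and 0.075 rad and x of plate_grip in the frame of home between -0.012 and 0.008 m and y of plate_grip in the frame of home between -0.015 and 0.015 m and z of plate_grip in the frame of home between -0.005 and 0.005 m and angle between the x axis of plate_grip and the x axis of home, either way round below 0.175 rad and angle between plate_grip's own z axis and vertical below 0.08 rad); the robot touches nothing.
It fails at once if the smaller plate is moved more than 20 mm (distance of small_plate_center from where it was at the start of the episode above 0.02 m).
It also fails if it takes over 38 s, if anything falls off the work surface, if the arm or the gripper's body presses on something with over 40 N, if the wrist force passes 120 N, or if a joint passes its speed limit or range.

## Working session

There is one attempt and no reset: what is moved stays moved. The work goes in short steps, Python scripts to look and compute and a tool call to move; the robot and the scene stay as the last step left them, time stands still between calls to the robot, and variables do not carry over. Pictures are saved under pics/ and viewed, and the job is handed in when it is done.

Besides the shell and the picture viewer there is one more tool, called after "Emit:" as name(argument=value, ...) on one line, values as JSON. play_rows: Moves the arm, as the interface text tells. Its arguments: {"type":"object","properties":{"plan":{"type":"array"},"grip_force":{"type":"number"}},"required":["plan"]}

```bash
mkdir -p pics; ls; python3 - <<'E'
from rig import ctrl
import cv2,pickle
s=ctrl.sense(); print(s)
d={}
for n in ['side','top','wrist']:
    c=ctrl.capture(n); d[n]=c
    cv2.imwrite(f'pics/{n}0.png',c['pixels'])
    print(n,c['intrinsics'].tolist() if hasattr(c['intrinsics'],'tolist') else c['intrinsics'],c['T'])
    for k in ['plate_grip','clips','small_plate_center','home']:
        try:
            r=ctrl.cut_out(c,k); print(k,[(round(x['p'],2),x['location'],int(x['pixels'].sum())) for x in r])
            d[n+k]=r
        except Exception as e: print(k,e)
pickle.dump(d,open('d0.pkl','wb'))
print(ctrl.sense()['clock'])
E
```

```text
pics
{'clock': 0.0, 'joints': array([ 1.51323706,  0.50182456, -0.42677556,  1.55144641,  0.2208023 ,
        1.13830726, -0.21033747]), 'dq': array([-0.00049787, -0.0014702 ,  0.00035017,  0.00010809,  0.00055474,
        0.0005555 , -0.00027168]), 'joint_torque': array([-1.03342427e-03, -5.69510686e+01, -5.81646770e+00, -2.80940437e+01,
        1.07061848e-02,  1.18464860e-02,  3.46143381e-06]), 'tool_pos': array([ 204.66507196, -616.20818226,  229.97406745]), 'tcp_rot': array([ 9.87165957e-01,  1.59694839e-01, -1.29619506e-04, -9.56472851e-04]), 'wrist_force': array([-0.34756421, -0.27746473, -0.6140586 ]), 'wrist_torque': array([-0.03098859,  0.03723256,  0.03656109]), 'finger_gap': 1.0036741503659163}
side [[379.3770587530241, 0.0, 282.5283589044715], [0.0, 379.3770587530241, 204.02665186900114], [0.0, 0.0, 1.0]] [[-9.95747404e-01 -6.53149293e-02  6.49697431e-02  4.73579675e+02]
 [-8.99530486e-02  5.37065702e-01 -8.38730517e-01  6.82410410e+02]
 [ 1.98886038e-02 -8.41007962e-01 -5.40657056e-01  5.94329268e+02]
 [ 0.00000000e+00  0.00000000e+00  0.00000000e+00  1.00000000e+00]]
p
[... 680 characters left out ...]
 [424.2, 244.7], 2360), (0.82, [364.3, 303.9], 2328), (0.74, [285.9, 203.0], 2224)]
clips [(0.55, [200.2, 140.1], 521)]
small_plate_center [(0.89, [362.4, 224.8], 1006)]
home [(0.76, [183.9, 174.3], 7715)]
wrist [[304.1427285305247, 0.0, 285.46956110016407], [0.0, 304.1427285305247, 211.60514663132386], [0.0, 0.0, 1.0]] [[ 3.16284682e-01 -9.12857591e-01 -2.58176333e-01  2.69914959e+02]
 [-9.48662428e-01 -3.04890278e-01 -8.41517491e-02 -5.94505750e+02]
 [-1.89689112e-03  2.71538096e-01 -9.62425823e-01  3.73195444e+02]
 [ 0.00000000e+00  0.00000000e+00  0.00000000e+00  1.00000000e+00]]
plate_grip [(0.7, [54.5, 40.8], 9143), (0.54, [216.1, 5.6], 175)]
clips []
small_plate_center []
home []
0.75
```

View pics/top0.png

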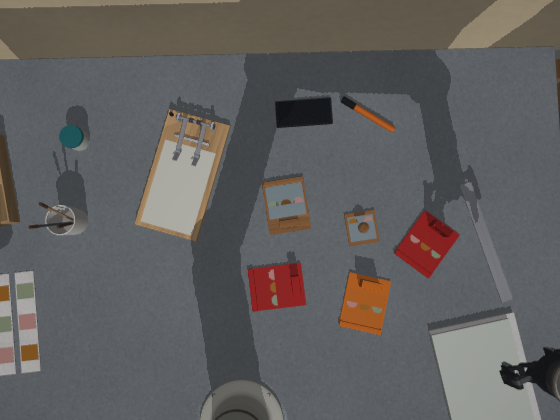

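View pics/side0.png

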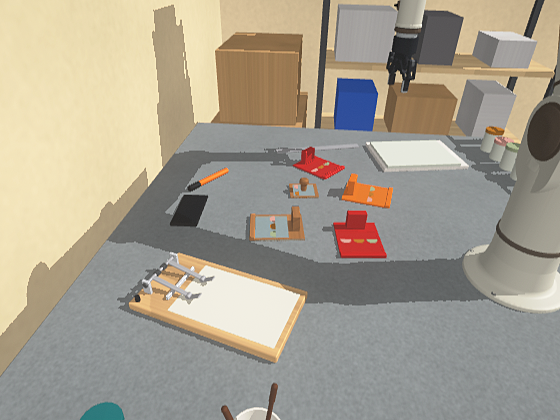

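View pics/wrist0.png

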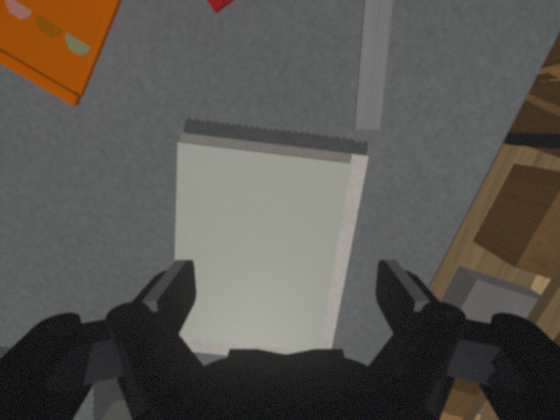

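The top view shows the wooden plate at about (286,203), with its grip near (290,224) and its rim near (285,183). The light box is at (184,175) with its clips at the top end, and the small plate is at (362,227). The orange and red plates are decoys. Next I'll zoom in.

```bash
python3 - <<'E'
import pickle,cv2,numpy as np
d=pickle.load(open('d0.pkl','rb'))
t=d['top']['pixels']
a=cv2.resize(t[170:240,255:315],None,fx=8,fy=8,interpolation=cv2.INTER_CUBIC)
b=cv2.resize(t[100:245,130:235],None,fx=4,fy=4,interpolation=cv2.INTER_CUBIC)
cv2.imwrite('pics/za.png',a);cv2.imwrite('pics/zb.png',b)
s=d['side']['pixels']
cv2.imwrite('pics/zc.png',cv2.resize(s[195:250,235:320],None,fx=8,fy=8,interpolation=cv2.INTER_CUBIC))
cv2.imwrite('pics/zd.png',cv2.resize(s[245:365,120:310],None,fx=4,fy=4,interpolation=cv2.INTER_CUBIC))
E
```

```text
(no output)
```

View pics/za.png

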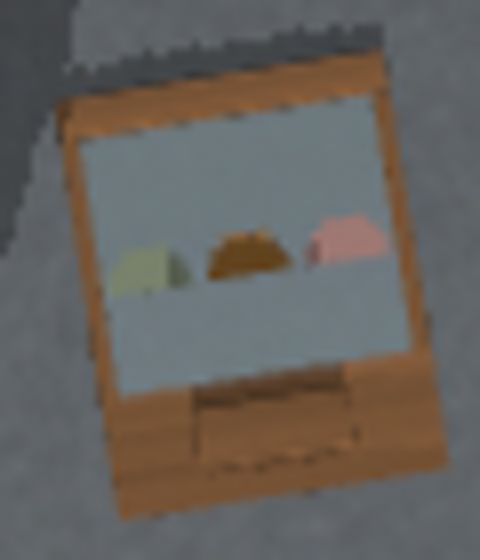

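View pics/zb.png

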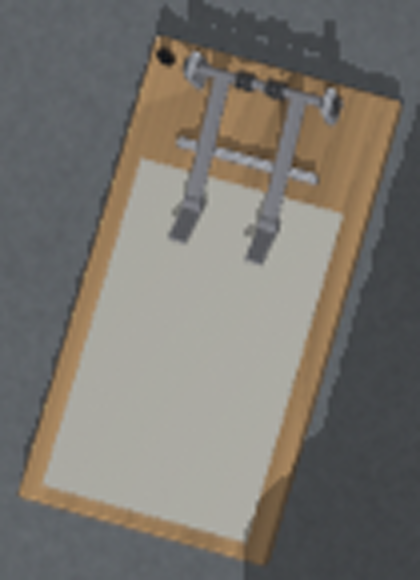

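View pics/zc.png

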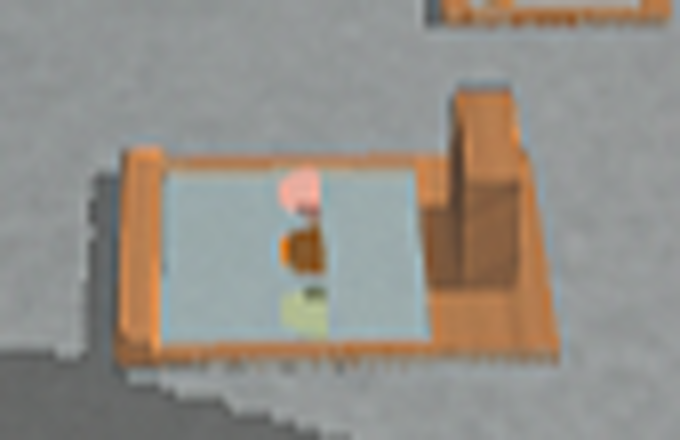

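View pics/zd.png

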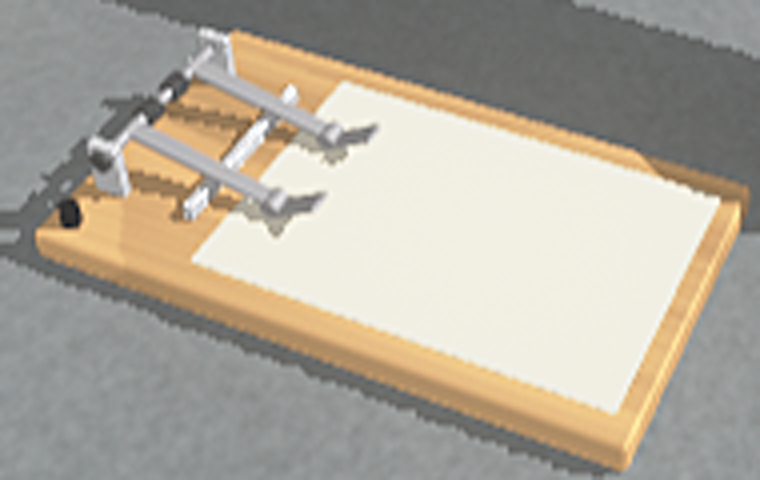

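```bash
cat > h.py <<'E'
import numpy as np
from scipy.optimize import least_squares
def proj(c,P):
    T=np.array(c['T']);K=np.array(c['intrinsics']);P=np.atleast_2d(P)
    q=(P-T[:3,3])@T[:3,:3]; u=q@K.T; return u[:,:2]/u[:,2:]
def place(p,L):
    c,s=np.cos(p[3]),np.sin(p[3]);R=np.array([[c,-s,0],[s,c,0],[0,0,1]])
    return np.array(L,float)@R.T+p[:3]
def fit(obs,p0,zfix=None):
    # obs list of (cam, locals, pixels)
    def f(p):
        p=np.array(p) if zfix is None else np.r_[p[:2],zfix,p[2]]
        return np.concatenate([(proj(c,place(p,L))-np.array(x)).ravel() for c,L,x in obs])
    p0=np.array(p0,float)
    if zfix is not None: p0=p0[[0,1,3]]
    r=least_squares(f,p0); return r.x,f(r.x).reshape(-1,2)
def ray(c,uv,z):
    T=np.array(c['T']);K=np.array(c['intrinsics'])
    d=T[:3,:3]@np.linalg.solve(K,[uv[0],uv[1],1]); o=T[:3,3]; return o+d*(z-o[2])/d[2]
E
python3 - <<'E'
import pickle
from h import *
np.set_printoptions(suppress=True,precision=2)
d=pickle.load(open('d0.pkl','rb'))
t,s=d['top'],d['side']
L=[[190,85,-32],[190,-85,-32],[-130,85,-32],[-130,-85,-32]]
ot=[(169.5,109.5),(230,125),(135.5,223),(196.75,241.25)]
os_=[(129.5,303.75),(178,253),(275.5,357.5),(306,296)]
for u in ot: print(ray(t,u,20))
for o in ([(t,L,ot),(s,L,os_)],[(t,L,ot)],[(s,L,os_)]):
    p,r=fit(o,[450,60,50,-.2]);print('home',p);print(r)
# stop & clip check
Lp=[[120,55,-22],[120,-55,-22],[-20,55,-27],[-20,-55,-27]]
pt=[(263.75,182.5),(302.9,176.5),(270.25,234.75),(310.9,228.1)]
ps=[(235+118/8,195+350/8),(235+130/8,195+150/8),(235+557/8,195+358/8),(235+527/8,195+150/8)]
for o in ([(t,Lp,pt),(s,Lp,ps)],[(t,Lp,pt)],[(s,Lp,ps)]):
    p,r=fit(o,[450,-140,32,.15],zfix=32);print('plate',p);print(r)
r=d['topsmall_plate_center'][0];print('small',ray(t,r['location'],22))
E
```

```text
[811.71 179.44  20.  ]
[766.32  18.71  20.  ]
[511.64 268.13  20.  ]
[461.38 107.74  20.  ]
home [611.06 154.11  39.67  -0.29]
[[ 0.8  -0.87]
 [ 0.97  0.39]
 [-0.39  0.39]
 [-0.1  -0.18]
 [-1.11  0.69]
 [ 0.4   0.75]
 [-0.06  1.68]
 [ 0.97 -2.89]]
home [611.83 156.26  32.89  -0.29]
[[ 0.07 -0.35]
 [ 0.05  0.38]
 [-0.11  0.55]
 [-0.   -0.57]]
home [612.56 149.14  34.24  -0.3 ]
[[-0.11  0.33]
 [ 1.06  0.95]
 [-0.92  1.2 ]
 [ 0.28 -2.63]]
plate [ 501.17 -132.47    0.13]
[[-2.15  0.02]
 [ 0.01 -0.22]
 [-0.83  0.45]
 [ 0.04  0.87]
 [-0.54 -1.8 ]
 [-0.74 -1.38]
 [ 0.21 -1.76]
 [ 0.35 -0.22]]
plate [ 501.86 -134.22    0.13]
[[-1.33 -0.35]
 [ 0.84 -0.44]
 [-0.21  0.1 ]
 [ 0.68  0.67]]
plate [ 500.16 -127.23    0.14]
[[-0.36 -0.3 ]
 [-0.81 -0.14]
 [ 0.65 -0.48]
 [ 0.5   0.84]]
small [ 496.42 -321.93   22.  ]
```

```bash
cat >> h.py <<'E'
from scipy.spatial.transform import Rotation as Ro
from scipy.linalg import logm
def toolR(yaw): # tool x at world angle yaw, z down
    c,s=np.cos(yaw),np.sin(yaw); return np.array([[c,s,0],[s,-c,0],[0,0,-1.]])
def twist(st,pos,yaw):
    A=np.eye(4);A[:3,:3]=Ro.from_quat(st['tcp_rot']).as_matrix();A[:3,3]=st['tool_pos']
    B=np.eye(4);B[:3,:3]=toolR(yaw);B[:3,3]=pos
    D=np.linalg.inv(A)@B
    X=np.real(logm(D)); v=X[:3,3]/25; w=np.degrees([X[2,1],X[0,2],X[1,0]])/5
    return v,w,D
E
python3 - <<'E'
from rig import ctrl
from h import *
np.set_printoptions(suppress=True,precision=3)
v,w,D=twist(ctrl.sense(),[501,-133,200],.13+np.pi/2)
print(v,w)
for n in (18,20,22): print(n,v/n,w/n)
E
```

```text
[24.59  -0.27   1.243] [  0.001  -0.    -15.813]
18 [ 1.366 -0.015  0.069] [ 0.    -0.    -0.878]
20 [ 1.229 -0.014  0.062] [ 0.    -0.    -0.791]
22 [ 1.118 -0.012  0.056] [ 0.    -0.    -0.719]
```

Emit:
play_rows(plan=[[0.946,-0.01,0.048,0,0,-0.608,85],[0.946,-0.01,0.048,0,0,-0.608,85],[0.946,-0.01,0.048,0,0,-0.608,85],[0.946,-0.01,0.048,0,0,-0.608,85],[0.946,-0.01,0.048,0,0,-0.608,85],[0.946,-0.01,0.048,0,0,-0.608,85],[0.946,-0.01,0.048,0,0,-0.608,85],[0.946,-0.01,0.048,0,0,-0.608,85],[0.946,-0.01,0.048,0,0,-0.608,85],[0.946,-0.01,0.048,0,0,-0.608,85],[0.946,-0.01,0.048,0,0,-0.608,85],[0.946,-0.01,0.048,0,0,-0.608,85],[0.946,-0.01,0.048,0,0,-0.608,85],[0.946,-0.01,0.048,0,0,-0.608,85],[0.946,-0.01,0.048,0,0,-0.608,85],[0.946,-0.01,0.048,0,0,-0.608,85],[0.946,-0.01,0.048,0,0,-0.608,85],[0.946,-0.01,0.048,0,0,-0.608,85],[0.946,-0.01,0.048,0,0,-0.608,85],[0.946,-0.01,0.048,0,0,-0.608,85]])

```text
clock: 2.75
tool_pos: [508.1, -280.3, 206.9]
tcp_rot: [0.769, 0.639, -0.0, 0.0]
wrist_force: [-0.5, 0.5, -0.0]
finger_gap: 0.997
```

Emit:
play_rows(plan=[[0.946,-0.01,0.048,0,0,-0.608,85],[0.946,-0.01,0.048,0,0,-0.608,85],[0.946,-0.01,0.048,0,0,-0.608,85],[0.946,-0.01,0.048,0,0,-0.608,85],[0.946,-0.01,0.048,0,0,-0.608,85],[0.946,-0.01,0.048,0,0,-0.608,85],[0,0,0,0,0,0,85],[0,0,0,0,0,0,85]])

```text
clock: 3.55
tool_pos: [514.0, -140.3, 199.8]
tcp_rot: [0.659, 0.752, -0.0, 0.0]
wrist_force: [-0.7, -0.7, -1.0]
finger_gap: 0.998
```

```bash
python3 - <<'E'
from rig import ctrl
import cv2,pickle
c=ctrl.capture('wrist'); cv2.imwrite('pics/w1.png',c['pixels']); pickle.dump(c,open('w1.pkl','wb'))
s=ctrl.sense(); print(s['clock'],s['tool_pos'],s['tcp_rot'],s['joints'],s['wrist_force'])
for k in ['plate_grip','small_plate_center']:
    r=ctrl.cut_out(c,k); print(k,[(round(x['p'],2),x['location'],int(x['pixels'].sum())) for x in r])
E
```

```text
3.6 [ 514.05823854 -141.3340062   199.80484144] [ 6.59815952e-01  7.51427168e-01 -2.65897011e-04  2.22284990e-04] [ 0.9247429   0.42910565 -0.88274947  1.86551196  0.38569472  1.02760917
  0.0117788 ] [ 0.51787357 -0.31887727  0.05811085]
plate_grip [(0.96, [319.6, 173.0], 12220), (0.71, [129.7, 118.9], 14362), (0.58, [79.9, 287.2], 5153)]
small_plate_center [(0.79, [247.2, 324.4], 3764)]
```

View pics/w1.png

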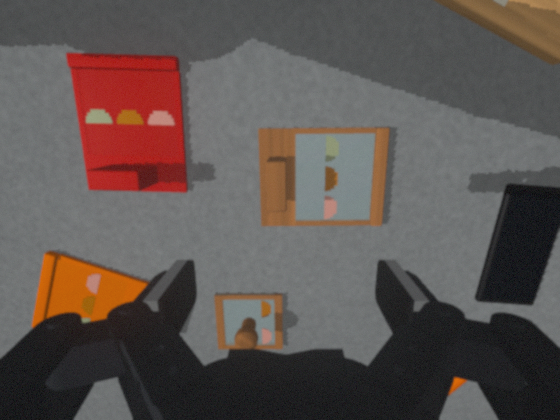

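```bash
python3 - <<'E'
import pickle,cv2
c=pickle.load(open('w1.pkl','rb'))
a=cv2.resize(c['pixels'][115:240,250:400],None,fx=5,fy=5,interpolation=cv2.INTER_CUBIC)
cv2.imwrite('pics/w1z.png',cv2.convertScaleAbs(a,alpha=1.5))
E
```

```text
(no output)
```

View pics/w1z.png

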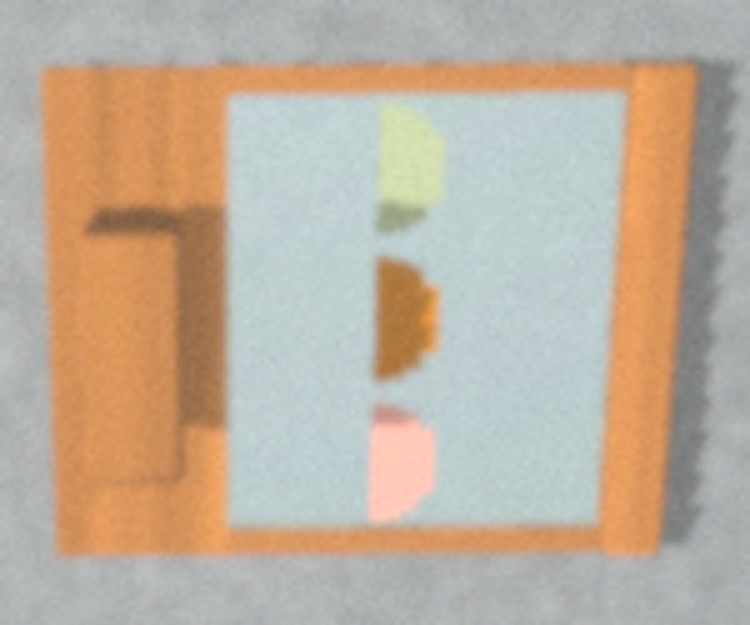

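```bash
python3 - <<'E'
import pickle
from h import *
np.set_printoptions(suppress=True,precision=2)
c=pickle.load(open('w1.pkl','rb'));d=pickle.load(open('d0.pkl','rb'));t=d['top']
z=lambda l:[(250+a/5-.4,115+b/5-.4) for a,b in l]
Lp=[[120,55,-22],[120,-55,-22],[-20,55,-27],[-20,-55,-27]]
w=z([(695,65),(660,553),(41,68),(57,554)])
G=[[-10,25,20],[10,25,20],[10,-25,20],[-10,-25,20]]
g=z([(78,233),(178,233),(181,485),(85,485)])
for o in ([(c,Lp,w)],[(c,Lp+G,w+g)],[(c,G,g)]):
    p,r=fit(o,[500,-133,32,.13],zfix=32);print(p);print(r)
p,r=fit([(c,Lp+G,w+g)],[500,-133,32,.13]);print(p);print(r)
E
```

```text
[ 502.1  -128.86    0.14]
[[ 1.11 -0.92]
 [ 0.26  0.91]
 [-0.79 -0.11]
 [-0.63  0.49]]
[ 502.36 -128.82    0.14]
[[ 1.37 -0.91]
 [ 0.48  0.92]
 [-0.54 -0.12]
 [-0.41  0.49]
 [-0.77 -0.1 ]
 [ 0.36 -0.32]
 [ 0.28  0.16]
 [-0.71  0.35]]
[ 502.56 -128.78    0.14]
[[-0.54 -0.12]
 [ 0.6  -0.32]
 [ 0.46  0.16]
 [-0.53  0.34]]
[ 502.58 -129.42   28.16    0.14]
[[ 0.22 -0.38]
 [-0.42  0.32]
 [-0.12  0.48]
 [ 0.   -0.03]
 [-0.36  0.12]
 [ 0.49 -0.1 ]
 [ 0.43 -0.28]
 [-0.3  -0.08]]
```

```bash
python3 - <<'E'
from rig import ctrl
from h import *
np.set_printoptions(suppress=True,precision=3)
v,w,D=twist(ctrl.sense(),[502,-129.5,36],.14+np.pi/2)
print(v,w, D[:3,3]/25)
E
```

```text
[ 0.567 -0.411  6.551] [-0.001  0.006 -0.139] [ 0.566 -0.414  6.551]
```

Emit:
play_rows(plan=[[0.567,-0.411,0.4,0,0,-0.139,85],[0,0,0.8,0,0,0,75],[0,0,0.8,0,0,0,70],[0,0,0.8,0,0,0,70],[0,0,0.8,0,0,0,70],[0,0,0.8,0,0,0,70],[0,0,0.8,0,0,0,70],[0,0,0.7,0,0,0,70],[0,0,0,0,0,0,70],[0,0,0,0,0,0,70]])

```text
clock: 4.7
tool_pos: [502.1, -128.4, 52.3]
tcp_rot: [0.655, 0.755, -0.0, -0.0]
wrist_force: [0.5, 1.2, 0.5]
finger_gap: 0.819
```

```bash
python3 - <<'E'
from rig import ctrl
import cv2,pickle
c=ctrl.capture('wrist'); cv2.imwrite('pics/w2.png',c['pixels']); pickle.dump(c,open('w2.pkl','wb'))
s=ctrl.sense(); print(s['clock'],s['tool_pos'],s['tcp_rot'],s['joints'],s['wrist_force'],ctrl.tips_ahead)
E
```

```text
4.75 [ 502.70461244 -128.41569783   52.86963252] [6.55353549e-01 7.55322138e-01 2.69478040e-04 3.47132454e-04] [ 0.78211836  0.61524417 -0.73224355  1.99607582  0.5981491   0.75470977
 -0.17004483] [-0.40044815 -0.01812421  1.17778299] 22.0
```

View pics/w2.png

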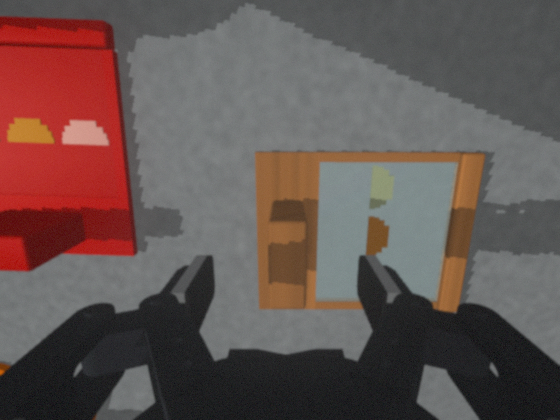

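The bar grip sits at about x=286, midway between the fingertips at 213 and 358. I'll go down the remaining 17 mm and grip.

Emit:
play_rows(plan=[[0,0,0.67,0,0,0,70],[0,0,0,0,0,0,50],[0,0,0,0,0,0,10],[0,0,0,0,0,0,10],[0,0,0,0,0,0,10],[0,0,0,0,0,0,10],[0,0,0,0,0,0,10],[0,0,0,0,0,0,10],[0,0,0,0,0,0,10]], grip_force=70)

```text
clock: 5.65
tool_pos: [502.8, -128.3, 36.2]
tcp_rot: [0.655, 0.755, 0.0, 0.001]
wrist_force: [0.5, 0.4, 5.6]
finger_gap: 0.215
```

```bash
python3 - <<'E'
from rig import ctrl
s=ctrl.sense(); print(s['clock'],s['tool_pos'],s['tcp_rot'],s['wrist_force'],s['finger_gap']*85)
E
```

```text
5.65 [ 502.81939739 -128.26485724   36.18247207] [6.55229350e-01 7.55429710e-01 3.20819910e-04 5.90217404e-04] [0.47894108 0.36616637 5.5797745 ] 18.260041447369375
```

Emit:
play_rows(plan=[[0,0,-0.4,0,0,0,10],[0,0,-0.8,0,0,0,10],[0,0,-1,0,0,0,10],[0,0,-1,0,0,0,10],[0,0,-0.8,0,0,0,10]])

```text
clock: 6.15
tool_pos: [501.5, -128.3, 136.7]
tcp_rot: [0.655, 0.755, -0.0, -0.0]
wrist_force: [0.3, 0.4, -2.5]
finger_gap: 0.218
```

```bash
python3 - <<'E'
from rig import ctrl
from h import *
import cv2,pickle
np.set_printoptions(suppress=True,precision=3)
s=ctrl.sense(); print(s['clock'],s['tool_pos'],s['tcp_rot'],s['wrist_force'],s['finger_gap']*85)
for n in ('wrist','side'):
    c=ctrl.capture(n); cv2.imwrite(f'pics/{n}3.png',c['pixels']); pickle.dump(c,open(n+'3.pkl','wb'))
v,w,D=twist(s,[525,180,136],-.29+np.pi/2)
print(v,w)
E
```

```text
6.15 [ 501.458 -128.262  136.723] [ 0.655  0.755 -0.    -0.   ] [ 0.307  0.45  -2.519] 18.513204412794128
[12.463  0.026  0.03 ] [-0.009 -0.     4.948]
```

View pics/wrist3.png

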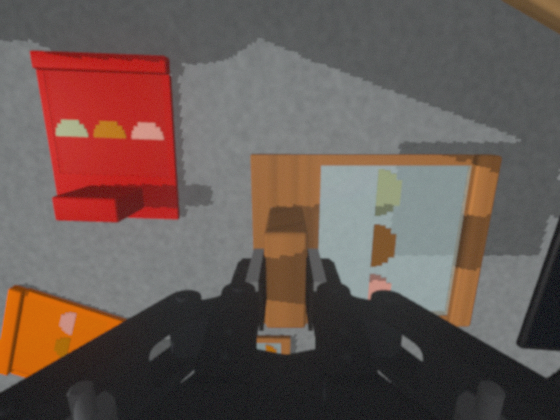

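View pics/side3.png

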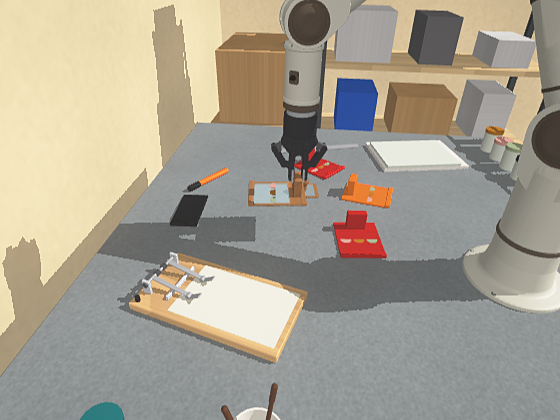

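Emit:
play_rows(plan=[[0.83,0,0,0,0,0.33,10],[0.83,0,0,0,0,0.33,10],[0.83,0,0,0,0,0.33,10],[0.83,0,0,0,0,0.33,10],[0.83,0,0,0,0,0.33,10],[0.83,0,0,0,0,0.33,10],[0.83,0,0,0,0,0.33,10],[0,0,0,0,0,0,10],[0,0,0,0,0,0,10]])

```text
clock: 7.15
tool_pos: [493.1, 16.4, 134.6]
tcp_rot: [0.727, 0.686, -0.001, -0.001]
wrist_force: [0.3, -0.2, -2.1]
finger_gap: 0.212
```

```bash
python3 - <<'E'
from rig import ctrl
from h import *
import cv2,pickle
np.set_printoptions(suppress=True,precision=3)
for n in ('wrist',):
    c=ctrl.capture(n); cv2.imwrite(f'pics/{n}4.png',c['pixels']); pickle.dump(c,open(n+'4.pkl','wb'))
    cv2.imwrite('pics/wrist4z.png',cv2.resize(c['pixels'],(800,600),interpolation=cv2.INTER_CUBIC))
s=ctrl.sense(); print(s['clock'],s['tool_pos'],s['tcp_rot'],s['wrist_force'],s['finger_gap']*85)
E
```

```text
7.2 [493.264  15.63  134.672] [ 0.728  0.686 -0.001 -0.   ] [-0.578 -0.109 -2.55 ] 18.15298613601377
```

View pics/wrist4z.png

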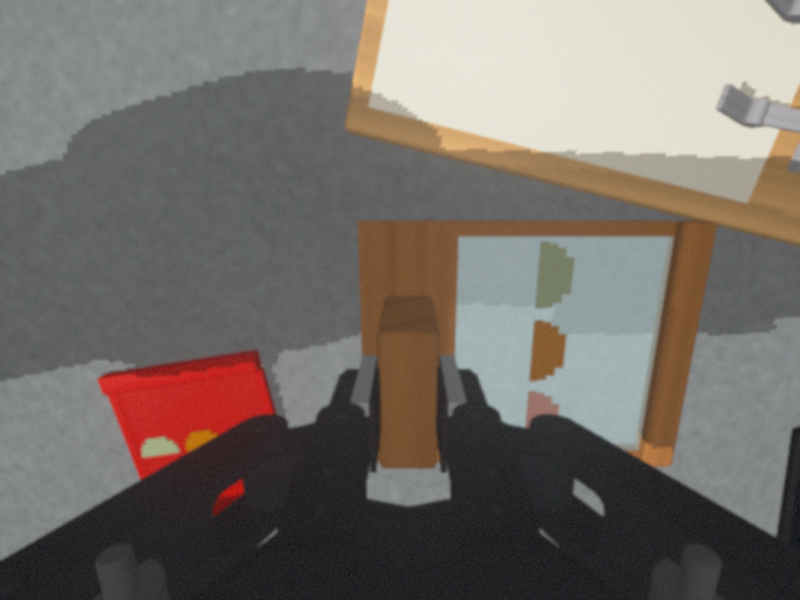

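Emit:
play_rows(plan=[[0.83,0,0,0,0,0.33,10],[0.83,0,0,0,0,0.33,10],[0.83,0,0,0,0,0.33,10],[0.83,0,0,0,0,0.33,10],[0.83,0,0,0,0,0.33,10],[0,0,0,0,0,0,10],[0,0,0,0,0,0,10]])

```text
clock: 7.9
tool_pos: [506.0, 118.3, 135.0]
tcp_rot: [0.775, 0.631, -0.001, 0.0]
wrist_force: [-0.3, -1.3, -2.7]
finger_gap: 0.213
```

```bash
python3 - <<'E'
from rig import ctrl
from h import *
import cv2,pickle
np.set_printoptions(suppress=True,precision=3)
for n in ('wrist',):
    c=ctrl.capture(n); pickle.dump(c,open(n+'5.pkl','wb'))
    cv2.imwrite('pics/wrist5z.png',cv2.resize(c['pixels'],(800,600),interpolation=cv2.INTER_CUBIC))
s=ctrl.sense(); print(s['clock'],s['tool_pos'],s['tcp_rot'],s['wrist_force'],s['finger_gap']*85)
E
```

```text
7.95 [505.999 117.655 134.974] [ 0.776  0.631 -0.001  0.   ] [ 0.161  0.387 -2.841] 18.501824885514896
```

View pics/wrist5z.png

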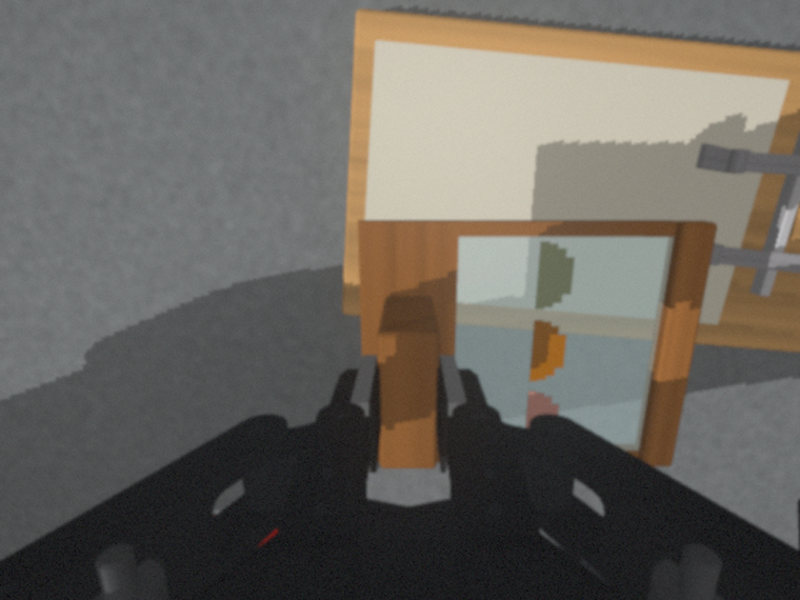

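```bash
python3 - <<'E'
import pickle,cv2
for n,(y0,y1,x0,x1),f in (('wrist5',(0,240,230,560),2.4),('wrist4',(0,180,230,560),2.4),('wrist5',(180,240,225,265),10)):
    c=pickle.load(open(n+'.pkl','rb'))
    a=cv2.resize(c['pixels'][y0:y1,x0:x1],None,fx=f,fy=f,interpolation=cv2.INTER_CUBIC)
    cv2.imwrite(f'pics/{n}_{f}.png',cv2.convertScaleAbs(a,alpha=1.5))
E
```

```text
(no output)
```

View pics/wrist5_2.4.png

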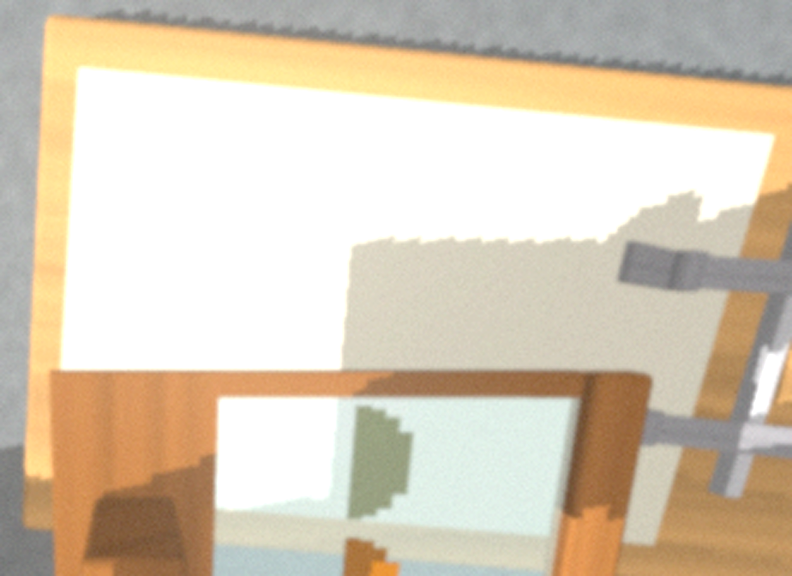

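View pics/wrist4_2.4.png

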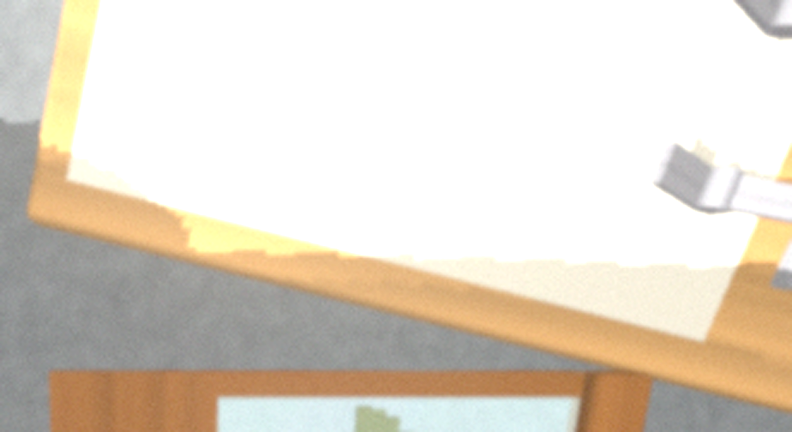

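View pics/wrist5_10.png

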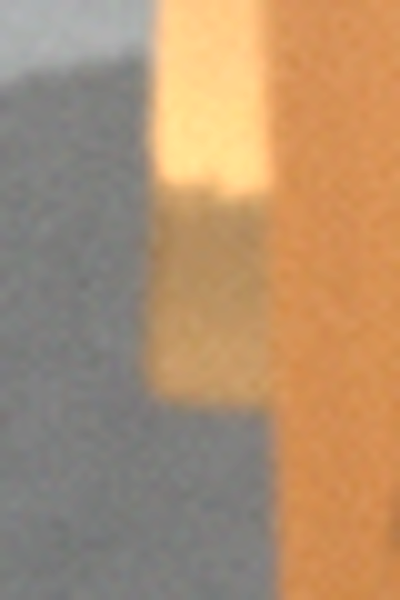

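```bash
cat > f5.py <<'E'
import pickle
from h import *
np.set_printoptions(suppress=True,precision=2)
w4=pickle.load(open('wrist4.pkl','rb'));w5=pickle.load(open('wrist5.pkl','rb'));t=pickle.load(open('d0.pkl','rb'))['top'];sd=pickle.load(open('d0.pkl','rb'))['side']
z=lambda a,b:(230+a/2.4-.3,b/2.4-.3)
def run(cams,wt=1,zf=None):
    obs=[]
    if '5' in cams: obs+=[(w5,[-130,85,-32],z(46,18)),(w5,[-130,-85,-32],(239.6,220)),(w5,[57,32,-15],z(628,242)),(w5,[57,20,-15],z(618,281)),(w5,['a',85,-32],z(770,81))]
    if '4' in cams: obs+=[(w4,[-130,-85,-32],z(32,215)),(w4,['b',-85,-32],z(785,403)),(w4,[57,-20,-15],z(678,145)),(w4,[57,-32,-15],z(658,183))]
    if 't' in cams: obs+=[(t,[190,85,-32],(169.5,109.5)),(t,[190,-85,-32],(230,125)),(t,[-130,85,-32],(135.5,223)),(t,[-130,-85,-32],(196.75,241.25))]
    if 's' in cams: obs+=[(sd,[190,85,-32],(129.5,303.75)),(sd,[190,-85,-32],(178,253)),(sd,[-130,85,-32],(275.5,357.5))]
    def f(q):
        p=q[:4].copy()
        if zf is not None:p[2]=zf
        o=[]
        for c,L,u in obs:
            L=[q[4] if l=='a' else q[5] if l=='b' else l for l in L]
            o.append(proj(c,place(p,[L]))[0]-u)
        return np.concatenate(o)
    r=least_squares(f,[611,154,45,-.29,100,100]);return r.x,f(r.x).reshape(-1,2)
if __name__=='__main__':
    for a in ('5','4','45','45t','t','45ts'):
        q,r=run(a);print(a,q[:4],np.sqrt((r**2).sum(1)).round(1))
    for zf in (44,48,52):
        q,r=run('45',zf=zf);print(zf,q[:4],np.sqrt((r**2).sum(1)).round(1))
E
python3 f5.py
```

```text
5 [611.28 158.79  47.97  -0.28] [1.3 1.7 0.6 0.5 0.1]
4 [613.65 159.38  49.12  -0.29] [1.  1.9 2.1 0.6]
45 [611.97 158.96  48.97  -0.28] [2.7 1.8 1.5 1.3 0.8 3.1 1.6 3.3 1.4]
45t [611.96 158.78  48.84  -0.28] [2.5 1.9 1.2 1.1 0.4 3.2 1.9 3.4 1.6 3.2 2.1 3.  2.2]
t [611.83 156.26  32.89  -0.29] [0.4 0.4 0.6 0.6]
45ts [611.73 158.75  49.    -0.29] [2.4 1.8 1.  1.  0.2 3.3 2.1 3.5 1.8 3.1 2.1 3.  2.2 3.7 1.8 0.3]
44 [ 613.74  159.51 3283.32   -0.28] [4.2 3.8 1.7 1.5 0.1 3.8 0.6 5.2 3.3]
48 [612.32 159.07 693.77  -0.28] [2.8 1.9 1.3 1.  0.6 3.  1.4 3.7 1.8]
52 [ 610.9   158.62 1985.76   -0.29] [3.2 3.  2.5 2.4 1.2 4.  2.2 2.5 0.2]
```

```bash
python3 - <<'E'
from rig import ctrl
from h import *
np.set_printoptions(suppress=True,precision=3)
v,w,D=twist(ctrl.sense(),[530.4,182.4,64],-.285+np.pi/2)
print(v,w, D[:3,3]/25)
E
```

```text
[2.752 0.32  2.837] [-0.01   0.017  0.917] [2.738 0.431 2.835]
```

Emit:
play_rows(plan=[[0.688,0.08,0,0,0,0.229,10],[0.688,0.08,0,0,0,0.229,10],[0.688,0.08,0,0,0,0.229,10],[0.688,0.08,0,0,0,0.229,10],[0,0,0.71,0,0,0,10],[0,0,0.71,0,0,0,10],[0,0,0.71,0,0,0,10],[0,0,0.71,0,0,0,10],[0,0,0,0,0,0,10],[0,0,0,0,0,0,10]])

```text
clock: 8.95
tool_pos: [529.7, 184.1, 64.1]
tcp_rot: [0.8, 0.6, -0.0, -0.0]
wrist_force: [-0.7, 0.8, -1.8]
finger_gap: 0.214
```

```bash
python3 - <<'E'
from rig import ctrl
from h import *
import cv2,pickle
np.set_printoptions(suppress=True,precision=3)
for n in ('wrist','side','top'):
    c=ctrl.capture(n); pickle.dump(c,open(n+'6.pkl','wb'))
    im=c['pixels']
    if n=='side': im=cv2.resize(im[180:380,100:340],None,fx=3,fy=3,interpolation=cv2.INTER_CUBIC)
    if n=='top': im=cv2.resize(im[90:250,120:280],None,fx=3.7,fy=3.7,interpolation=cv2.INTER_CUBIC)
    cv2.imwrite(f'pics/{n}6.png',im)
s=ctrl.sense(); print(s['clock'],s['tool_pos'],Ro.from_quat(s['tcp_rot']).as_matrix(),s['wrist_force'],s['finger_gap']*85)
E
```

```text
9.1 [530.729 184.849  65.455] [[ 0.28   0.96   0.002]
 [ 0.96  -0.28   0.001]
 [ 0.001  0.001 -1.   ]] [ 0.012 -0.077 -2.068] 17.996266266309288
```

View pics/wrist6.png

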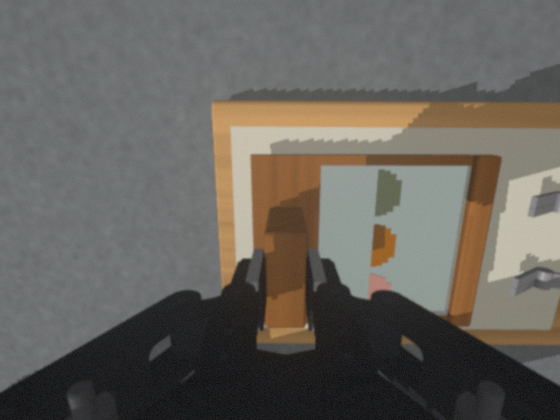

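View pics/side6.png

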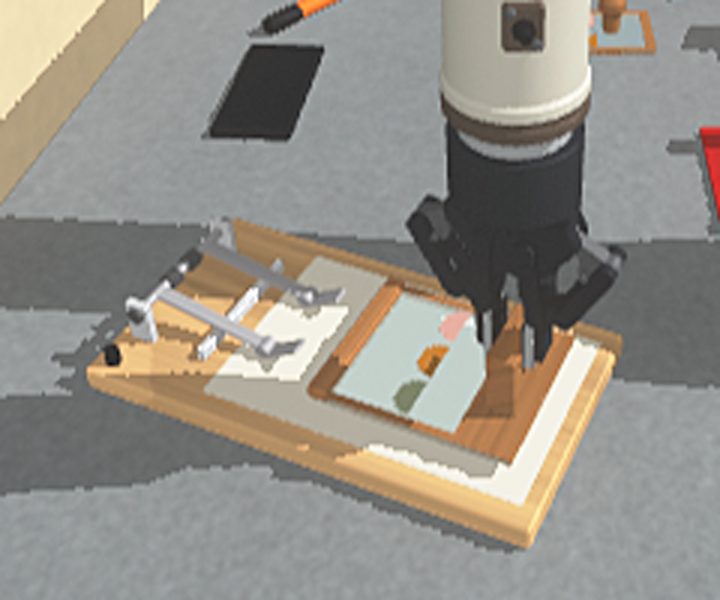

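View pics/top6.png

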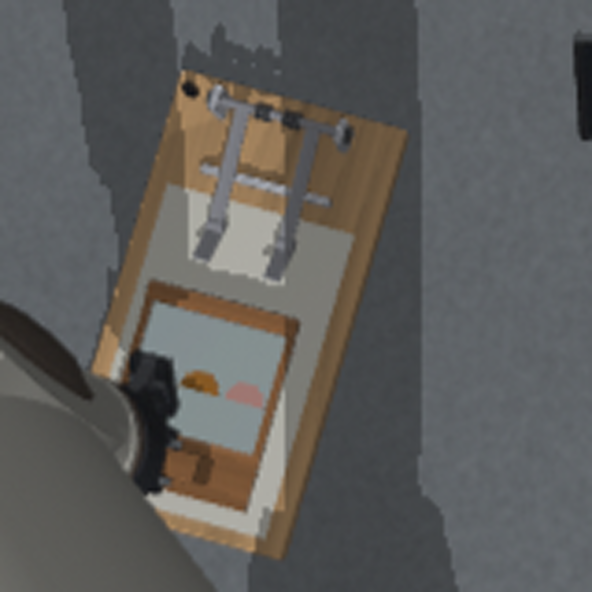

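```bash
python3 - <<'E'
import pickle,cv2
c=pickle.load(open('wrist6.pkl','rb'))
a=cv2.resize(c['pixels'][85:350,205:560],None,fx=2.2,fy=2.2,interpolation=cv2.INTER_CUBIC)
cv2.imwrite('pics/w6z.png',cv2.convertScaleAbs(a,alpha=1.5))
E
```

```text
(no output)
```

View pics/w6z.png

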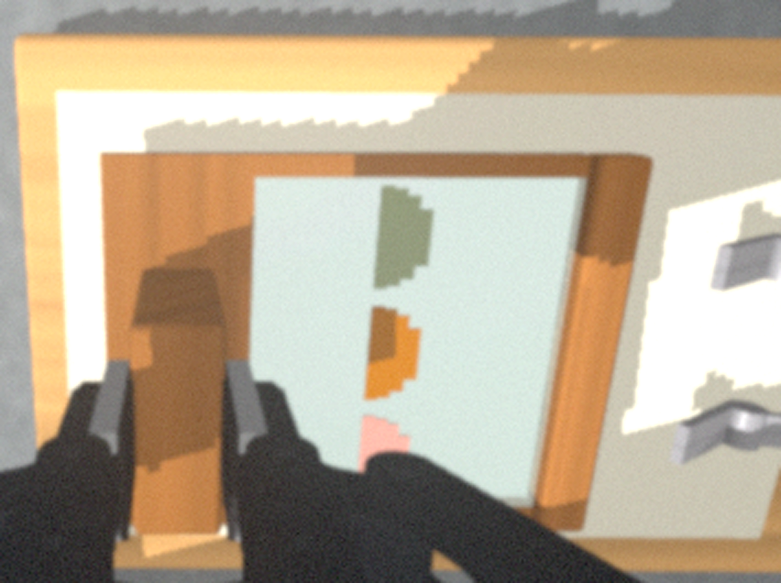

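```bash
python3 - <<'E'
import pickle
from h import *
np.set_printoptions(suppress=True,precision=2)
c=pickle.load(open('wrist6.pkl','rb'))
z=lambda a,b:np.array((205+a/2.2-.3,85+b/2.2-.3))
obs=[([-130,85,-32],(15,38)),(['a',85,-32],(770,38)),(['b',-85,-32],(700,570)),([-130,'c',-32],(37,440)),
([57,32,-15],(721,245)),([57,20,-15],(713,283)),([57,-20,-15],(682,422)),([57,-32,-15],(675,460))]
def f(q):
    return np.concatenate([proj(c,place(q[:4],[[{'a':q[4],'b':q[5],'c':q[6]}.get(l,l) if isinstance(l,str) else l for l in L]]))[0]-z(*u) for L,u in obs])
for zf in (None,48,52):
    g=f if zf is None else (lambda q:f(np.r_[q[:2],zf,q[3:]]))
    r=least_squares(g,[611,158,49,-.28,90,70,-50]);print(r.x,np.hypot(*r.fun.reshape(-1,2).T))
    h=np.r_[r.x[:2],r.x[2] if zf is None else zf,r.x[3]]
    Lp=[[120,55,-22],[120,-55,-22],[-20,55,-27],[-10,25,20],[10,25,20]]
    px=[z(651,158),z(583,530),z(102,153),z(131,325),z(222,325)]
    p,rr=fit([(c,Lp,px)],[530,184,61,-.28]);print('plate free',p,np.hypot(*rr.T))
    p2,rr=fit([(c,Lp,px)],[530,184,61,-.28],zfix=61);p2=np.r_[p2[:2],61,p2[2]];print('plate z61',p2,np.hypot(*rr.T))
    for q in (p,p2):
        d=q[:3]-h[:3];print('rel',np.cos(h[3])*d[0]+np.sin(h[3])*d[1],-np.sin(h[3])*d[0]+np.cos(h[3])*d[1],d[2],q[3]-h[3])
E
```

```text
[611.73 158.72  48.46  -0.28  71.68  88.33 -34.94] [0.36 1.37 1.39 1.6  0.81 1.88 0.12 0.74]
plate free [528.66 182.53  56.43  -0.28] [0.61 0.89 1.18 1.14 1.82]
plate z61 [528.15 184.07  61.    -0.29] [5.13 4.14 2.72 3.79 0.77]
rel -86.41320399118828 -0.09577600216584159 7.96398072209373 -0.0017952241914395706
rel -87.33464325591154 1.2427533346420319 12.537345103087077 -0.006153138292780025
[  611.92   158.58 -5757.83    -0.28    71.86    88.51   -35.14] [0.33 1.12 1.08 2.04 0.8  1.92 0.43 1.06]
plate free [528.66 182.53  56.43  -0.28] [0.61 0.89 1.18 1.14 1.82]
plate z61 [528.15 184.07  61.    -0.29] [5.13 4.14 2.72 3.79 0.77]
rel -86.6260303972196 -0.045045906389184154 8.426635619006653 -0.001448207666081558
rel -87.54793409825301 1.2931635951799656 13.0 -0.005806121767422012
[ 610.34  159.76 5855.88   -0.28   70.35   86.92  -33.41] [5.12 3.33 3.79 1.85 2.43 2.69 2.33 1.94]
plate free [528.66 182.53  56.43  -0.28] [0.61 0.89 1.18 1.14 1.82]
plate z61 [528.15 184.07  61.    -0.29] [5.13 4.14 2.72 3.79 0.77]
rel -84.78764960677711 -0.48175649506756457 4.426635619006653 -0.004466397919500598
rel -85.70551014404302 0.8592293878555175 9.0 -0.008824312020841052
```

Emit:
play_rows(plan=[[0,0,0.12,0,0,0,10],[0,0,0.06,0,0,0,10],[0,0,0.04,0,0,0,10],[0,0,0,0,0,0,10]])

```text
clock: 9.5
tool_pos: [529.9, 184.4, 59.0]
tcp_rot: [0.8, 0.6, -0.0, 0.0]
wrist_force: [-0.6, -0.4, -3.7]
finger_gap: 0.213
```

Emit:
play_rows(plan=[[0,0,0.04,0,0,0,10],[0,0,0,0,0,0,10]])

```text
clock: 9.7
tool_pos: [529.9, 184.5, 58.0]
tcp_rot: [0.8, 0.6, -0.0, -0.0]
wrist_force: [0.3, -0.5, -3.5]
finger_gap: 0.215
```

Emit:
play_rows(plan=[[0,0,0.04,0,0,0,10],[0,0,0,0,0,0,10]])

```text
clock: 9.9
tool_pos: [529.9, 184.4, 57.0]
tcp_rot: [0.8, 0.6, -0.0, -0.0]
wrist_force: [-0.2, 0.2, -2.8]
finger_gap: 0.211
```

Emit:
play_rows(plan=[[0,0,0.04,0,0,0,10],[0,0,0,0,0,0,10]])

```text
clock: 10.1
tool_pos: [529.9, 184.4, 56.0]
tcp_rot: [0.8, 0.6, -0.0, -0.0]
wrist_force: [0.6, 0.9, -2.7]
finger_gap: 0.215
```

Emit:
play_rows(plan=[[0,0,0.03,0,0,0,10],[0,0,0,0,0,0,10]])

```text
clock: 10.3
tool_pos: [529.9, 184.5, 55.2]
tcp_rot: [0.8, 0.6, -0.0, -0.0]
wrist_force: [-0.2, 0.5, -1.6]
finger_gap: 0.209
```

Emit:
play_rows(plan=[[0,0,0.03,0,0,0,10],[0,0,0,0,0,0,10]])

```text
clock: 10.5
tool_pos: [529.9, 184.4, 54.5]
tcp_rot: [0.8, 0.6, -0.0, -0.0]
wrist_force: [-0.6, -0.5, -2.0]
finger_gap: 0.213
```

Emit:
play_rows(plan=[[0,0,0.03,0,0,0,10],[0,0,0,0,0,0,10]])

```text
clock: 10.7
tool_pos: [530.0, 184.5, 54.2]
tcp_rot: [0.8, 0.6, 0.0, 0.0]
wrist_force: [-1.8, -1.0, 2.4]
finger_gap: 0.213
```

Emit:
play_rows(plan=[[0,0,0.03,0,0,0,10],[0,0,0,0,0,0,10]])

```text
clock: 10.9
tool_pos: [530.0, 184.5, 54.2]
tcp_rot: [0.8, 0.6, -0.0, 0.0]
wrist_force: [-3.4, -2.3, 10.4]
finger_gap: 0.215
```

Emit:
play_rows(plan=[[0,0,0.03,0,0,0,10],[0,0,0,0,0,0,10]])

```text
clock: 11.1
tool_pos: [530.1, 184.5, 54.2]
tcp_rot: [0.8, 0.6, -0.0, 0.001]
wrist_force: [-5.5, -2.9, 16.4]
finger_gap: 0.215
```

Emit:
play_rows(plan=[[0,0,-0.07,0,0,0,10],[0,0.3,0,0,0,0,10],[0,0.3,0,0,0,0,10],[0,0.3,0,0,0,0,10],[0,0.3,0,0,0,0,10]])

```text
clock: 11.6
tool_pos: [559.5, 176.3, 54.2]
tcp_rot: [0.8, 0.6, 0.0, -0.0]
wrist_force: [-3.4, 1.0, 5.3]
finger_gap: 0.213
```

Emit:
play_rows(plan=[[0,0.25,0,0,0,0,10],[0,0.25,0,0,0,0,10],[0,0.25,0,0,0,0,10],[0,0.25,0,0,0,0,10],[0,0,0,0,0,0,10]])

```text
clock: 12.1
tool_pos: [582.6, 170.1, 54.2]
tcp_rot: [0.8, 0.6, -0.0, -0.001]
wrist_force: [-4.2, 1.1, 6.2]
finger_gap: 0.211
```

```bash
python3 - <<'E'
from rig import ctrl
from h import *
import cv2,pickle
np.set_printoptions(suppress=True,precision=3)
for n in ('wrist','side'):
    c=ctrl.capture(n); pickle.dump(c,open(n+'7.pkl','wb'))
    im=c['pixels']
    if n=='side': im=cv2.resize(im[180:380,100:340],None,fx=3,fy=3,interpolation=cv2.INTER_CUBIC)
    cv2.imwrite(f'pics/{n}7.png',im)
s=ctrl.sense(); print(s['clock'],s['tool_pos'],s['wrist_force'],s['finger_gap']*85)
E
```

```text
12.2 [582.636 170.092  54.228] [-4.129  2.83   6.24 ] 18.32934815862251
```

View pics/wrist7.png

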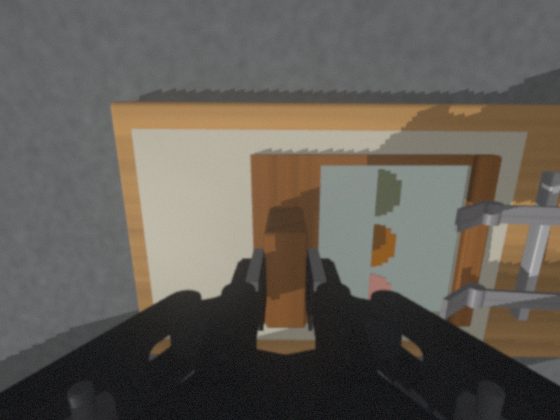

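View pics/side7.png

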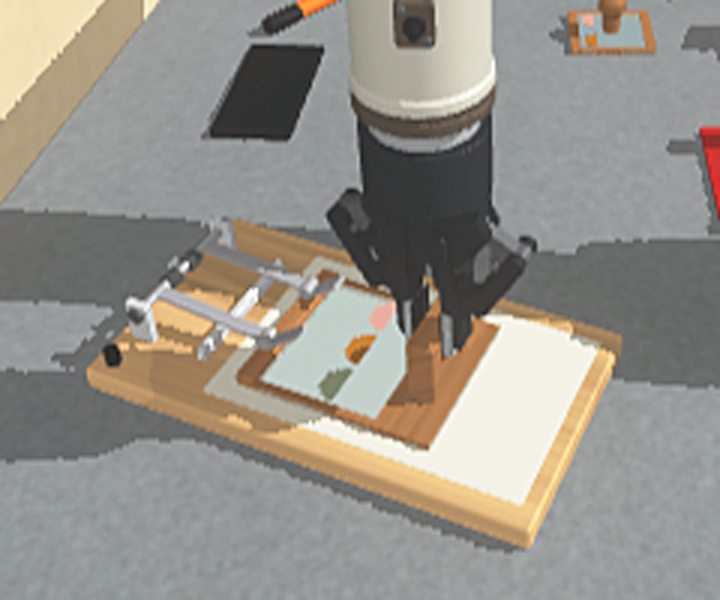

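The clip tips at (470,215) and (460,300) in the wrist view are riding on the rim, and the push force is about 4 N. I'll keep sliding.

Emit:
play_rows(plan=[[0,0.2,0,0,0,0,10],[0,0.2,0,0,0,0,10],[0,0.2,0,0,0,0,10],[0,0.2,0,0,0,0,10],[0,0,0,0,0,0,10]])

```text
clock: 12.7
tool_pos: [602.4, 163.9, 54.3]
tcp_rot: [0.8, 0.6, 0.0, -0.0]
wrist_force: [-2.9, 1.0, 4.9]
finger_gap: 0.217
```

Emit:
play_rows(plan=[[0,0.1,0,0,0,0,10],[0,0.1,0,0,0,0,10],[0,0,0,0,0,0,10]])

```text
clock: 13.0
tool_pos: [606.5, 162.8, 54.3]
tcp_rot: [0.8, 0.6, -0.0, -0.001]
wrist_force: [-4.5, 1.6, 6.4]
finger_gap: 0.215
```

Emit:
play_rows(plan=[[0,0.06,0,0,0,0,10],[0,0,0,0,0,0,10]])

```text
clock: 13.2
tool_pos: [607.6, 162.5, 54.2]
tcp_rot: [0.8, 0.6, -0.0, -0.001]
wrist_force: [-5.8, 1.4, 7.3]
finger_gap: 0.213
```

Emit:
play_rows(plan=[[0,0.06,0,0,0,0,10],[0,0,0,0,0,0,10]])

```text
clock: 13.4
tool_pos: [609.0, 162.1, 54.2]
tcp_rot: [0.8, 0.6, -0.0, -0.001]
wrist_force: [-5.6, 2.6, 6.4]
finger_gap: 0.213
```

Emit:
play_rows(plan=[[0,0.06,0,0,0,0,10],[0,0,0,0,0,0,10]])

```text
clock: 13.6
tool_pos: [610.5, 161.7, 54.2]
tcp_rot: [0.8, 0.6, -0.0, -0.001]
wrist_force: [-6.3, 1.9, 6.9]
finger_gap: 0.214
```

Emit:
play_rows(plan=[[0,0.06,0,0,0,0,10],[0,0,0,0,0,0,10]])

```text
clock: 13.8
tool_pos: [611.4, 161.5, 54.2]
tcp_rot: [0.8, 0.6, -0.001, -0.001]
wrist_force: [-7.3, 1.7, 7.5]
finger_gap: 0.217
```

```bash
python3 - <<'E'
from rig import ctrl
from h import *
import cv2,pickle
np.set_printoptions(suppress=True,precision=3)
for n in ('wrist','side'):
    c=ctrl.capture(n); pickle.dump(c,open(n+'8.pkl','wb'))
    im=c['pixels']
    if n=='side': im=cv2.resize(im[220:350,110:270],None,fx=4.5,fy=4.5,interpolation=cv2.INTER_CUBIC)
    cv2.imwrite(f'pics/{n}8.png',im)
s=ctrl.sense(); print(s['clock'],s['tool_pos'],s['wrist_force'],s['finger_gap']*85)
E
```

```text
13.9 [611.433 161.482  54.241] [-6.571  2.015  8.691] 17.84986515186823
```

View pics/wrist8.png

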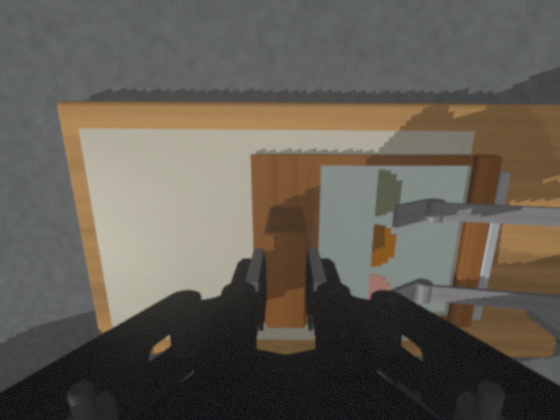

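View pics/side8.png

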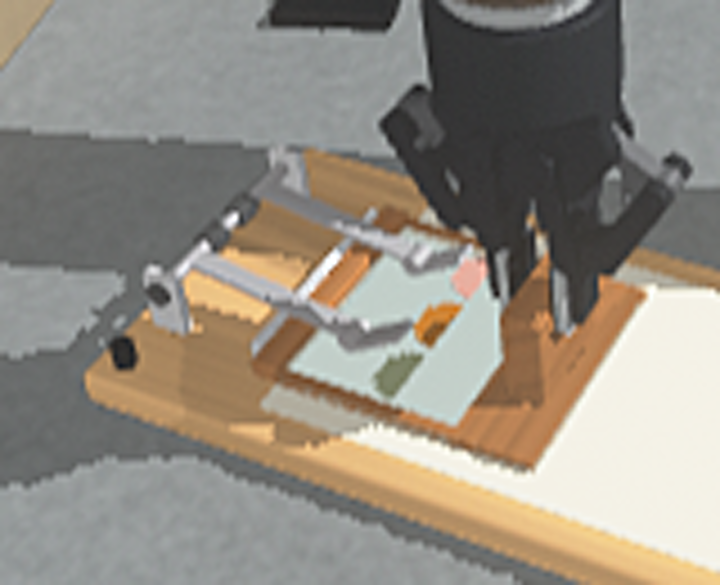

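Emit:
play_rows(plan=[[0,0.06,0,0,0,0,10],[0,0,0,0,0,0,10]])

```text
clock: 14.1
tool_pos: [611.4, 161.5, 54.2]
tcp_rot: [0.8, 0.601, -0.002, -0.002]
wrist_force: [-10.8, 1.7, 11.6]
finger_gap: 0.216
```

Emit:
play_rows(plan=[[0,0.06,0,0,0,0,10],[0,0,0,0,0,0,10]])

```text
clock: 14.3
tool_pos: [611.6, 161.5, 54.2]
tcp_rot: [0.799, 0.601, -0.003, -0.002]
wrist_force: [-14.1, 2.3, 14.2]
finger_gap: 0.214
```

The plate is on the stop: the force is rising and the position no longer changes. I'll take off the load, open the fingers and retreat upward.

Emit:
play_rows(plan=[[0,-0.1,0,0,0,0,10],[0,0,0,0,0,0,20],[0,0,0,0,0,0,30],[0,0,0,0,0,0,45],[0,0,0,0,0,0,45],[0,0,0,0,0,0,45]])

```text
clock: 14.9
tool_pos: [613.5, 159.6, 53.9]
tcp_rot: [0.8, 0.6, 0.0, 0.0]
wrist_force: [-0.2, 0.4, -0.9]
finger_gap: 0.529
```

Emit:
play_rows(plan=[[0,0,-0.2,0,0,0,45],[0,0,-0.4,0,0,0,45],[0,0,-0.8,0,0,0,45],[0,0,-0.8,0,0,0,45],[0,0,-0.8,0,0,0,45],[0,0,-0.8,0,0,0,45],[0,0,-0.8,0,0,0,45],[0,0,-0.4,0,0,0,45],[0,0,0,0,0,0,45]])

```text
clock: 15.8
tool_pos: [614.2, 160.8, 181.3]
tcp_rot: [0.8, 0.6, 0.002, 0.001]
wrist_force: [0.5, 0.5, -0.8]
finger_gap: 0.524
```

```bash
python3 - <<'E'
from rig import ctrl
from h import *
import cv2,pickle
np.set_printoptions(suppress=True,precision=3)
for n in ('wrist','side','top'):
    c=ctrl.capture(n); pickle.dump(c,open(n+'9.pkl','wb'))
    im=c['pixels']
    if n=='side': im=cv2.resize(im[220:350,110:270],None,fx=4.5,fy=4.5,interpolation=cv2.INTER_CUBIC)
    if n=='wrist': im=cv2.resize(im,(800,600),interpolation=cv2.INTER_CUBIC)
    cv2.imwrite(f'pics/{n}9.png',im)
    if n=='top':
        r=ctrl.cut_out(c,'small_plate_center');print([(x['p'],x['location']) for x in r])
s=ctrl.sense(); print(s['clock'],s['tool_pos'],s['wrist_force'],s['finger_gap']*85)
E
```

```text
[(0.85, [360.5, 227.2]), (0.15, [198.7, 150.4])]
16.0 [612.313 159.802 177.897] [-0.346 -0.328  0.336] 45.054903475562305
```

View pics/wrist9.png

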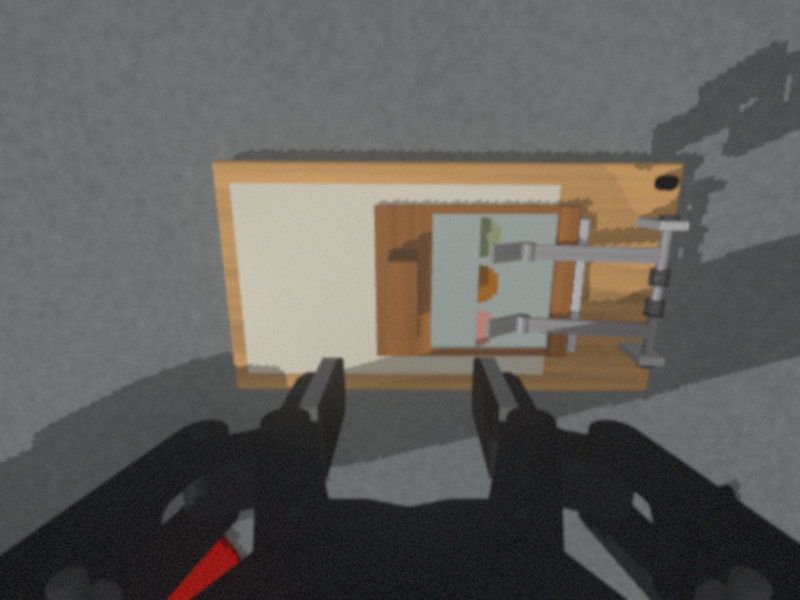

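View pics/side9.png

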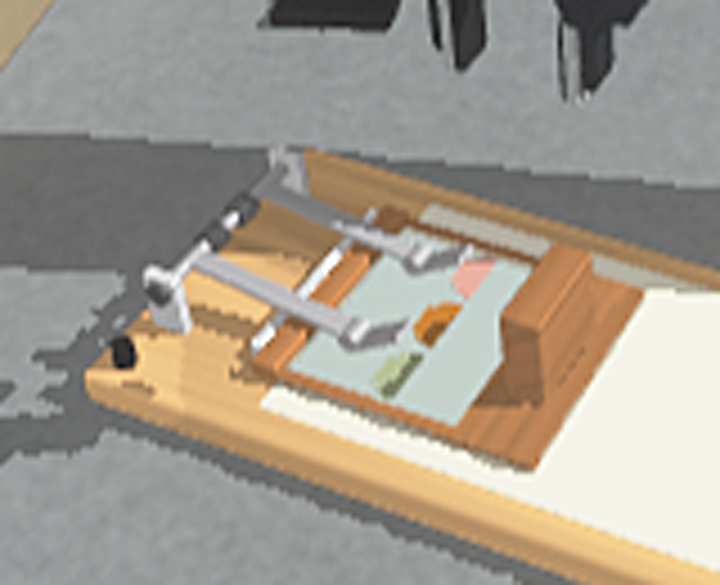

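View pics/top9.png

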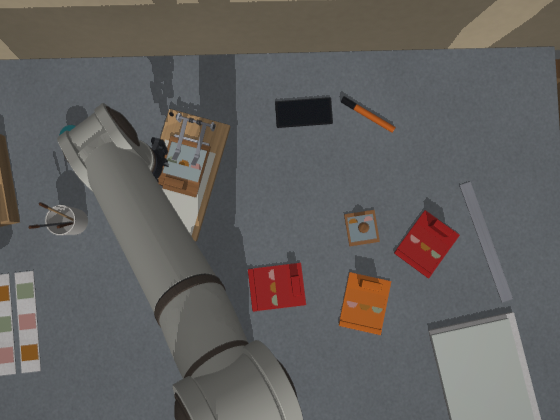

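```bash
python3 - <<'E'
import pickle,cv2
from h import *
np.set_printoptions(suppress=True,precision=2)
d=pickle.load(open('d0.pkl','rb'));t=pickle.load(open('top9.pkl','rb'))
a=cv2.cvtColor(d['top']['pixels'][195:260,330:395],cv2.COLOR_BGR2GRAY).astype(np.float32);b=cv2.cvtColor(t['pixels'][195:260,330:395],cv2.COLOR_BGR2GRAY).astype(np.float32)
print('small shift px',cv2.phaseCorrelate(a,b),abs(a-b).max())
c=pickle.load(open('wrist9.pkl','rb'))
z=lambda u:[(x*.7,y*.7) for x,y in u]
B=[[190,85,-32],[-130,85,-32],[-130,-85,-32],[190,-85,-32]]
h,r=fit([(c,B,z([(685,163),(213,162),(237,390),(647,390)]))],[612,159,50,-.28]);print(h,np.hypot(*r.T))
Lp=[[120,55,-22],[120,-55,-22],[-20,55,-27],[-20,-55,-27]]
p,r=fit([(c,Lp,z([(582,207),(567,357),(374,205),(376,355)]))],[612,159,50,-.28]);print(p,np.hypot(*r.T))
e=p[:3]-h[:3];C,S=np.cos(h[3]),np.sin(h[3]);print('rel',C*e[0]+S*e[1],-S*e[0]+C*e[1],e[2],p[3]-h[3])
E
```

```text
small shift px ((0.0017078561772905232, 0.022407486765807505), 1.0044797490592356) 2.0
[610.63 158.2   46.71  -0.29] [0.24 0.53 0.74 0.48]
[610.51 160.14  47.47  -0.28] [0.82 1.1  0.09 0.63]
rel -0.6533286864760084 1.8313913764566294 0.765458222124586 0.000654374688757231
```

```bash
python3 - <<'E'
from rig import ctrl
print(ctrl.close_job())
E
```

```text
the job is handed in; nothing more can be done
None
```

I loaded the large plate into the light box, let go of it there, and handed the job in at about 16 s of the 38 s. I gripped the plate by its bar and set it on the panel about 86 mm short of home. Then I slid it rim first under the clips until it met the stop: the push force rose to about 14 N and the plate stopped moving. I eased off, opened the fingers and backed straight up.

- **Plate position:** fitted from the last wrist picture, it is 0.7 mm short of home, 1.8 mm to one side and 0.8 mm high. It is aligned in angle to within 0.001 rad.
- **Clips:** they looked to be riding on the rim partway in. In the last wrist and side views they are down on the glass behind the rim. I judged this from the pictures only, because the clip lift cannot be read directly.
- **Small plate:** comparing the first and last top views, it has not moved (0.02 px shift). The trained network's own locations for it differed by about 3 px, but the pictures match, so I put that down to network error.
- **Robot:** the gripper is open about 120 mm above the plate, with no force on the wrist.
- **One disagreement:** camera estimates of the panel height were about 2 to 3 mm lower than the contact height of about 18 mm, so I went by contact when setting the plate down.

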